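# Cure the filling on the green practice model

## Robot

A 6-joint arm with a two-finger parallel gripper is mounted at the origin on the work surface. World frame = base frame: x ahead of the robot, y to its left, z up, the work surface at z = 0. Lengths are in m, angles in rad, forces in N, time in s.
With the tool pointing down it reaches from about 0.3 to 0.775 m from the base axis. Payload 14.6 kg.
Tool frame: the origin (TCP) lies on the centre line of the jaws, within the pads' length; the fingertips stand 19 mm ahead of it and the grasp point (between the pads) is the TCP (ctrl.tip_reach is the distance from the TCP to the fingertips, in m); x points along the fingers, y is the direction in which the jaws open and shut, and the axes are right-handed (so a half turn about x gives the same grasp; the last joint's range is limited). The gripper opens to 94 mm and grips with 3 to 60 N. Pads are 16 mm wide; open, the fingers measure 119 mm over their backs; the gripper's body (75 mm by 177 mm) begins 78 mm behind the grasp point.
Start: joints at [-1.383, 0.3, 1.521, -0, 1.321, -0.067], TCP at [0.139, -0.532, 0.224] pointing down, gripper open.
Joint ranges: [-3.03, 3.03], [-0.79, 2.21], [0.23, 2.52], [-1.04, 4.18], [0, 3.07], [-2.55, 2.55]. Speed limits (rad/s): [2.22, 2.22, 2.57, 3.14, 3.14, 3.14].

## Interface

Orientations are given as [roll, pitch, yaw] about the fixed x, y, z axes, in that order (R = Rz(yaw) Ry(pitch) Rx(roll)).
In Python, from station import ctrl, optics, models gives the robot as it stands. The module is installed in compiled form; this text tells all that it offers.
- The arm moves only by the tool arm_command, never from a script. Its argument "deltas" is a list of rows, each an object with "translation": the shift along the tool's x, y, z in units of 25 mm (1.0 is 25 mm), a list of three; "turn": the turn, a rotation vector about the tool's x, y, z in units of 5 degrees (1.0 is 5 degrees), a list of three. In form: [{"translation": [x, y, z], "turn": [rx, ry, rz]}, ...]. A call has 1 to 12 rows; each row is the pose to reach, as a shift and turn from the pose commanded when the call began, along the tool's axes at that moment; what a row does not reach only later rows make up. A row lasts 1/12 s, in which the tool goes at most 41.7 mm and 7.16 degrees, less where a joint would pass 70% of its speed; a pose out of reach is approached as far as the arm can. A call with a gripper value outside its range is refused whole. "gripper" is the finger opening in mm, from 0 to 94, set as the call begins (left out, the last holds). The fingers move at their own pace and stop on an object; "force" is the grip in N (left out, the last holds). Time passes only in rows, so rows that repeat a pose let the fingers close. It gives the time, the measured TCP pose, the force and the opening at its end, in the units of the state.
- ctrl.get_obs(): the state, without advancing time (a new reading comes with each control period).
- optics.camera(name): name is "scene" or "top"; returns the picture (384x512x3 uint8, red, green, blue); there is no depth.
- optics.get_calibration(name): a dict with "K" (3x3 intrinsics, pixels), "origin" and "orientation" of the camera in the world. Camera axes: x right, y down, z forward; pixel columns grow to the right and rows downward; lengths in m; the calibration is good to about 2 mm. A picture is of the moment at which its call begins. get_calibration takes no time and is no camera call.
- ctrl.hand_in(): hands the job in, once; it reports no verdict.
Trained networks look in the newest picture that a camera, given by its name, has taken for a name from the list of things; names that differ only in an ending like _2 or _b are one class to them, and where a whole thing is asked for, a point or a joint stands for the part that bears it (a point fixed in the world has none). Each returns a list of dicts, best first, with "score" (0 to 1); they miss things now and then, are a little off and sometimes report something else, mostly with a low value. They report only what shows in the picture. A call takes as long as a camera call.
- models.look_for(target, camera): "box" ([left, top, right, bottom] in pixels, round what is visible of it).
- models.cut_out(target, camera): "pixels" (384x512 bool, what is visible of it) and "box" ([left, top, right, bottom] in pixels, round what is visible of it).
- models.mark_of(target, camera): "at" ([column, row] in pixels: a listed point, or the origin of a listed thing).
The state is a dict: "time_s": time; "qpos": joint angles; "joint_vel": joint speeds; "tau": joint torques, N m; "ee_pos": TCP position; "eef_rot": TCP orientation; "force": force on the tool from outside, world axes, zero at the start; "moment": the same for the moment, N m; "grip_width": finger opening in m.
Only numpy, scipy, OpenCV 4.12 (cv2) and the standard library are available. Lean on these libraries where they do the work, as an engineer would, in place of code of your own. Each camera call takes 0.05 s, during which the arm holds its last target.

## Task

Pick up the cordless curing light from the metal tray and hold it level, with its light window straight above the orange filling of the tooth model on the green base, about 15 mm clear of it, steady for three seconds. Never touch that model with the light or push it about. Then set the light gently back down, flat and right way up in the tray, and let go.

Things in the scene. Friction and masses are not known exactly. Their poses are not given: they have to be found in the camera images.
- curing_light: Loose cordless curing light, about 160 g, lying in the tray, head away from the robot. White box handle with teal side stripes: x -75 to +55 mm, 26 mm wide (y), 28 mm high. Steel neck 13 mm thick leads to a white head, 19 mm wide, 26 mm tall, at x = +115 mm, shining down. Origin: underside of the handle at mid-stripe, near the centre of mass: grip here across the width. x to the head, z up.
- light_window (a point): Centre of the light window, the 14 mm round bottom face of the curing light's head: 115 mm along x from the light's origin, 3 mm above its underside. Axes as the light's; it shines along -z.
- model_green: Loose tooth model, 220 g, on a GREEN base 46 x 60 x 14 mm: pink gum, three cream teeth along y, 36 mm high, an ORANGE filling 11 mm across in the middle one. Origin: centre of the underside, right below the filling, whose top is at z = 36.5 mm. Like models with yellow and magenta bases, grey fillings, stand beside it on a blue mat left of the tray. Nothing between robot and models is over 40 mm.
- tray: Shallow aluminium tray, fixed, 280 x 180 mm (x, y) outside; walls 4 mm thick, 14 mm high; floor 4 mm thick. Origin: centre of the underside (floor's top 4 mm above it), z up. The light starts near its middle, roughly along x; nothing else is in it or stands close by.

How it is judged:
On the way:
1. the light window is held level and still above the orange filling, within 12 mm sideways and 3 to 30 mm clear of it, for 2 s (horizontal distance between light_window and model_green below 0.012 m and z of light_window in the frame of model_green between 0.0395 and 0.0665 m and angle between curing_light's own z axis and vertical below 0.18 rad and linear speed of curing_light below 0.03 m/s and angular speed of curing_light below 0.3 rad/s), for 2 s.
At the end, for the whole second after the job is handed in: The curing light lies at rest flat on the tray's floor, right way up (tilt under 0.1 rad, its underside no more than 6 mm above the floor), its origin within 70 mm of the tray's centre along the tray and 80 mm across, and the green model stands upright within 20 mm of where it started (x of curing_light in the frame of tray between -0.07 and 0.07 m and y of curing_light in the frame of tray between -0.08 and 0.08 m and z of curing_light in the frame of tray below 0.01 m and angle between each of curing_light, model_green's own z axis and vertical below 0.1 rad and linear speed of curing_light below 0.02 m/s and distance of model_green from where it was at the start of the episode below 0.02 m); the robot touches nothing.
It fails at once if the curing light touches the green model (over 1 N) (contact force between curing_light and model_green above 1 N).
It fails at once if the green model is pushed more than 20 mm (distance of model_green from where it was at the start of the episode above 0.02 m).
It fails at once if the light is dropped or slammed into the tray (faster than 0.6 m/s within 40 mm of its floor) (horizontal distance between curing_light and tray below 0.14 m and z of curing_light in the frame of tray below 0.044 m and linear speed of curing_light above 0.6 m/s).
It also fails if it takes over 58 s, if anything falls off the work surface, if the arm or the gripper's body presses on something with over 40 N, if the wrist force passes 120 N, or if a joint passes its speed limit or range.

## Working session

There is one attempt and no reset: what is moved stays moved. The work goes in short steps, Python scripts to look and compute and a tool call to move; the robot and the scene stay as the last step left them, time stands still between calls to the robot, and variables do not carry over. Pictures are saved under pics/ and viewed, and the job is handed in when it is done.

Besides the shell and the picture viewer there is one more tool, called after ">>>" by a JSON object that holds its "op" and its "data". arm_command: Moves the arm, as the interface text tells. Its arguments: {"type":"object","properties":{"deltas":{"type":"array"},"gripper":{"type":"number"},"force":{"type":"number"}},"required":["deltas"]}

```bash
mkdir -p pics; cat > h.py <<'E'
import numpy as np, cv2
from station import ctrl, optics, models
from scipy.spatial.transform import Rotation as R
def cal(n):
    c=optics.get_calibration(n); K=np.array(c["K"]);o=np.array(c["origin"]);r=np.array(c["orientation"])
    if r.shape!=(3,3): r=R.from_euler('xyz',r).as_matrix()
    return K,o,r
def px2w(n,uv,z):
    K,o,r=cal(n); d=r@np.linalg.inv(K)@np.array([uv[0],uv[1],1.]); return o+d*(z-o[2])/d[2]
def w2px(n,p):
    K,o,r=cal(n); c=K@(r.T@(np.array(p)-o)); return c[:2]/c[2]
def snap(n,f):
    im=optics.camera(n); cv2.imwrite(f"pics/{f}.png",im[:,:,::-1]); return im
E
python3 - <<'E'
from h import *
for n in("scene","top"):
    snap(n,n+"0"); print(n,cal(n))
    for t in ("curing_light","light_window","model_green","tray"):
        m=models.mark_of(t,n); print(t,[(np.round(x["at"],1),round(x["score"],2)) for x in m[:3]])
print(ctrl.get_obs())
E
```

```text
scene (array([[368.94829034,   0.        , 254.29616413],
       [  0.        , 368.94829034, 192.32929242],
       [  0.        ,   0.        ,   1.        ]]), array([ 1.0237802 , -0.15860114,  0.78138964]), array([[ 0.2677322 ,  0.81985731, -0.50611606],
       [ 0.96344068, -0.22231348,  0.14952848],
       [ 0.01007559, -0.52764639, -0.84940436]]))
curing_light [(array([152. , 190.2]), 0.94)]
light_window [(array([145.6, 225.9]), 0.93)]
model_green [(array([276.5, 215. ]), 0.61)]
tray [(array([161.1, 187.5]), 0.55)]
top (array([[491.04032512,   0.        , 251.76459398],
       [  0.        , 491.04032512, 186.88682447],
       [  0.        ,   0.        ,   1.        ]]), array([ 0.42034953, -0.00540649,  1.16616032]), array([[-0.0042386 , -0.98885576,  0.14881638],
       [-0.99987453,  0.00191952, -0.01572366],
       [ 0.01526278, -0.14886436, -0.98873983]]))
curing_light [(array([353.2, 237.8]), 0.83)]
light_window [(array([360.9, 190.2]), 0.7)]
model_green []
tray [(array([341.9, 235.3]), 0.89)]
{'time_s': 0.5, 'qpos': array([-1.38260895e+00,  2.99921741e-01,  1.52100547e+00,  4.04347327e-06,
        1.32070631e+00, -6.66321902e-02]), 'joint_vel': array([-0.00041751, -0.00082577, -0.00070317,  0.00081694,  0.00081867,
       -0.00079092]), 'tau': array([-4.56319322e-04, -5.31344497e+01, -3.52735198e+01,  7.08679855e-02,
        2.14588351e-02, -2.11668839e-05]), 'ee_pos': array([ 0.13861744, -0.5322317 ,  0.22443133]), 'eef_rot': array([-1.73300326,  1.57075527,  1.66340797]), 'force': array([-0.28856459, -0.29408664,  0.05407728]), 'moment': array([-0.00885162, -0.06163501, -0.00719312]), 'grip_width': 0.0937235739386197}
```

View pics/scene0.png

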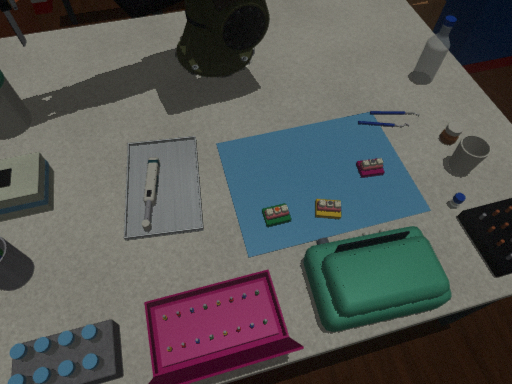

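View pics/top0.png

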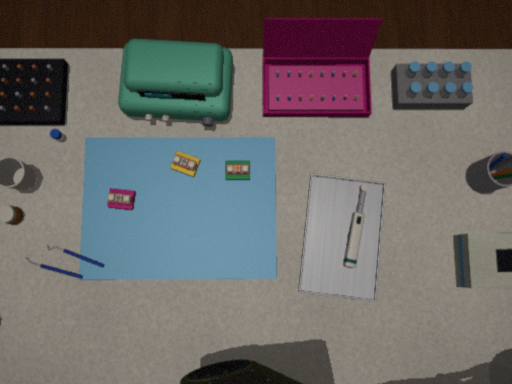

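```bash
python3 - <<'E'
from h import *
print("time",ctrl.get_obs()["time_s"])
P=lambda n,uv,z:print(n,uv,z,np.round(px2w(n,uv,z),4))
P("scene",(152,190.2),.004);P("top",(353.2,237.8),.004)
P("scene",(145.6,225.9),.007);P("top",(360.9,190.2),.007)
P("scene",(161.1,187.5),0);P("top",(341.9,235.3),0)
P("scene",(276.5,215),0)
for n in("scene","top"):
    im=cv2.imread(f"pics/{n}0.png")
    h=cv2.cvtColor(im,cv2.COLOR_BGR2HSV)
    for nm,a,b in(("orange",(8,150,150),(20,255,255)),("green",(45,80,50),(80,255,255)),("teal",(81,80,50),(98,255,255))):
        m=cv2.inRange(h,a,b); k,l,s,c=cv2.connectedComponentsWithStats(m)
        for i in range(1,k):
            if s[i,4]>12: print(n,nm,s[i],np.round(c[i],1))
E
```

```text
time 0.5
scene (152, 190.2) 0.004 [ 0.4881 -0.2651  0.004 ]
top (353.2, 237.8) 0.004 [ 0.4731 -0.2632  0.004 ]
scene (145.6, 225.9) 0.007 [ 0.5848 -0.2915  0.007 ]
top (360.9, 190.2) 0.007 [ 0.5863 -0.285   0.007 ]
scene (161.1, 187.5) 0 [ 0.4833 -0.2427  0.    ]
top (341.9, 235.3) 0 [ 0.4793 -0.2374  0.    ]
scene (276.5, 215) 0 [0.634  0.0133 0.    ]
scene green [262 204  29  21 160] [275.8 216.9]
scene green [ 305  226  146  105 9838] [377.6 278.6]
scene teal [148 160   8   2  14] [151.7 160.6]
scene teal [269 223  15   4  15] [276.  224.6]
top green [ 119   39  114   82 7680] [175.9  78.1]
top green [226 161  24   4  75] [237.6 162.1]
top green [226 173  24   7 137] [237.4 176.6]
top teal [144  93  28   6  98] [157.8  95.3]
top teal [225 160  26  21  56] [240.9 165.3]
top teal [346 259  10   4  23] [350.5 260.7]
```

```bash
python3 - <<'E'
import cv2,numpy as np
a=cv2.imread("pics/top0.png"); s=cv2.imread("pics/scene0.png")
f=lambda im,x,y,w,h,k:cv2.resize(im[y:y+h,x:x+w],None,fx=k,fy=k,interpolation=cv2.INTER_NEAREST)
cv2.imwrite("pics/z1.png",np.hstack([f(a,215,150,40,40,8),f(s,255,195,40,40,8)]))
cv2.imwrite("pics/z2.png",np.hstack([f(a,295,170,95,135,4),f(s,120,130,90,135,4)]))
E
```

```text
(no output)
```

View pics/z1.png

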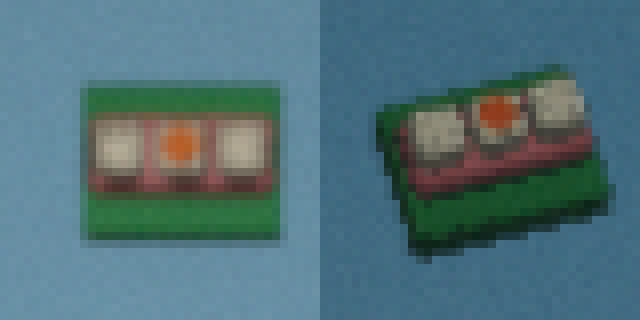

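View pics/z2.png

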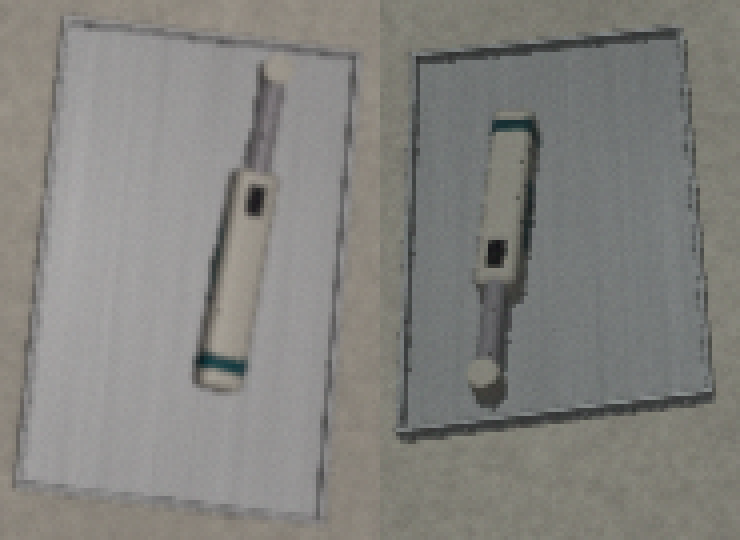

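```bash
python3 - <<'E'
from h import *
T=lambda x,y,z:px2w("top",(295+x/4-.5,170+y/4-.5),z)
S=lambda x,y,z:px2w("scene",(120+(x-380)/4-.5,130+y/4-.5),z)
for n,v in dict(oT=px2w("top",(237.0,167.6),.0365),oS=px2w("scene",(276.6,208.5),.0365),
 headT=T(277,67,.033),headS=S(484,373,.033),rearT=T(219,384,.032),frontT=T(256,172,.032),
 rearS=S(514,116,.032),frontS=S(496,279,.032)).items(): print(n,np.round(v,4))
for n,F in(("top",[(65,18),(355,52),(320,518),(15,485)]),("scene",[(415,55),(680,30),(714,395),(400,432)])):
    f=T if n=="top" else S
    c=np.array([f(*p,.014) for p in F]); print(n,np.round(c,4).tolist(),c.mean(0))
E
```

```text
oT [0.6361 0.011  0.0365]
oS [0.6359 0.0106 0.0365]
headT [ 0.5919 -0.2858  0.033 ]
headS [ 0.5915 -0.2863  0.033 ]
rearT [ 0.4087 -0.2457  0.032 ]
frontT [ 0.5303 -0.2714  0.032 ]
rearS [ 0.4133 -0.2468  0.032 ]
frontS [ 0.5305 -0.2724  0.032 ]
top [[0.6246, -0.1647, 0.014], [0.6037, -0.3376, 0.014], [0.3321, -0.3053, 0.014], [0.3517, -0.1298, 0.014]] [ 0.47802953 -0.23432428  0.014     ]
scene [[0.3309, -0.3057, 0.014], [0.3553, -0.132, 0.014], [0.6295, -0.1638, 0.014], [0.6057, -0.3398, 0.014]] [ 0.48033947 -0.23532362  0.014     ]
```

```bash
cat >> h.py <<'E'
def plan(p,jaw,verbose=True):
    """delta from present measured pose to TCP p, tool x down, jaw axis y at world xy direction jaw"""
    o=ctrl.get_obs(); R0=R.from_euler('xyz',o["eef_rot"]).as_matrix(); p0=np.array(o["ee_pos"])
    best=None
    for s in(1,-1):
        y=s*np.array([jaw[0],jaw[1],0.]);y/=np.linalg.norm(y);x=np.array([0,0,-1.]);M=np.c_[x,y,np.cross(x,y)]
        rv=R.from_matrix(R0.T@M).as_rotvec()
        print("tr",np.round(R0.T@(np.array(p)-p0)/.025,3),"turn",np.round(np.degrees(rv)/5,3))
    print(np.round(R0,3).tolist(),np.round(p0,4),o["time_s"],"q",np.round(o["qpos"],3))
E
python3 - <<'E'
from h import *
plan((.480,-.2615,.12),(.2124,.9772))
E
```

```text
tr [  4.178  -7.037 -15.944] turn [-3.0627e+01 -1.0000e-03  0.0000e+00]
tr [  4.178  -7.037 -15.944] turn [5.373 0.    0.   ]
[[-0.0, 0.252, -0.968], [0.0, -0.968, -0.252], [-1.0, -0.0, -0.0]] [ 0.1386 -0.5322  0.2244] 0.5 q [-1.383  0.3    1.521  0.     1.321 -0.067]
```

>>> {"op": "arm_command", "data": {"deltas": [{"translation": [1,-7.04,-15.94],"turn": [5.37,0,0]},{"translation": [1,-7.04,-15.94],"turn": [5.37,0,0]},{"translation": [1,-7.04,-15.94],"turn": [5.37,0,0]},{"translation": [1,-7.04,-15.94],"turn": [5.37,0,0]},{"translation": [1,-7.04,-15.94],"turn": [5.37,0,0]},{"translation": [1,-7.04,-15.94],"turn": [5.37,0,0]},{"translation": [1,-7.04,-15.94],"turn": [5.37,0,0]},{"translation": [1,-7.04,-15.94],"turn": [5.37,0,0]},{"translation": [1,-7.04,-15.94],"turn": [5.37,0,0]},{"translation": [3.5,-7.04,-15.94],"turn": [5.37,0,0]},{"translation": [3.5,-7.04,-15.94],"turn": [5.37,0,0]},{"translation": [3.5,-7.04,-15.94],"turn": [5.37,0,0]}], "gripper": 70}}

```text
time_s: 1.5
ee_pos: [0.481, -0.2584, 0.1336]
eef_rot: [-0.45, 1.567, 2.48]
force: [-0.7, -0.3, -0.2]
grip_width: 0.07
```

```bash
python3 - <<'E'
from h import *
plan((.480,-.2615,.027),(.2124,.9772))
snap("top","top1");snap("scene","scene1")
E
```

```text
tr [4.265e+00 1.360e-01 1.000e-03] turn [-3.597e+01 -2.800e-02  5.900e-02]
tr [4.265e+00 1.360e-01 1.000e-03] turn [0.03  0.037 0.018]
[[-0.003, -0.21, -0.978], [0.002, -0.978, 0.21], [-1.0, -0.002, 0.003]] [ 0.481  -0.2584  0.1336] 1.5 q [-0.56   0.385  1.63   0.     1.13   1.222]
```

View pics/scene1.png

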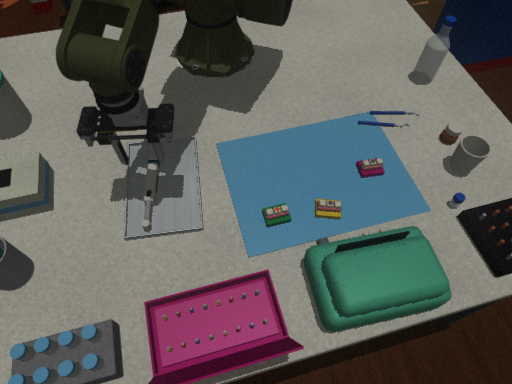

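The gripper hangs above the handle, which sits near (152,185), with the jaws on either side. Next I descend partway and check the offset.

>>> {"op": "arm_command", "data": {"deltas": [{"translation": [1,0,0],"turn": [0,0,0]},{"translation": [2,0,0],"turn": [0,0,0]},{"translation": [2.6,0,0],"turn": [0,0,0]},{"translation": [2.6,0,0],"turn": [0,0,0]},{"translation": [2.6,0,0],"turn": [0,0,0]}]}}

```text
time_s: 2.02
ee_pos: [0.4795, -0.2627, 0.0731]
eef_rot: [2.601, 1.57, -0.756]
force: [-0.8, -0.1, -0.0]
grip_width: 0.0701
```

```bash
python3 - <<'E'
from h import *
plan((.480,-.2615,.027),(.2124,.9772))
E
```

```text
tr [ 1.844 -0.05  -0.007] turn [ 3.5988e+01 -5.0000e-03  9.0000e-03]
tr [ 1.844 -0.05  -0.007] turn [-0.012 -0.006 -0.003]
[[0.0, -0.213, -0.977], [-0.0, -0.977, 0.213], [-1.0, 0.0, -0.001]] [ 0.4795 -0.2627  0.0731] 2.0167 q [-0.568  0.465  1.674 -0.     1.001  1.218]
```

>>> {"op": "arm_command", "data": {"deltas": [{"translation": [0.6,-0.04,0],"turn": [0,0,0]},{"translation": [1.2,-0.04,0],"turn": [0,0,0]},{"translation": [1.6,-0.04,0],"turn": [0,0,0]},{"translation": [1.82,-0.04,0],"turn": [0,0,0]},{"translation": [1.82,-0.04,0],"turn": [0,0,0]},{"translation": [1.82,-0.04,0],"turn": [0,0,0]}]}}

```text
time_s: 2.52
ee_pos: [0.4804, -0.2609, 0.0273]
eef_rot: [2.776, 1.57, -0.579]
force: [0.0, 0.6, 0.1]
grip_width: 0.0698
```

>>> {"op": "arm_command", "data": {"deltas": [{"translation": [0,0,0],"turn": [0,0,0]},{"translation": [0,0,0],"turn": [0,0,0]},{"translation": [0,0,0],"turn": [0,0,0]},{"translation": [0,0,0],"turn": [0,0,0]},{"translation": [0,0,0],"turn": [0,0,0]},{"translation": [0,0,0],"turn": [0,0,0]},{"translation": [0,0,0],"turn": [0,0,0]},{"translation": [0,0,0],"turn": [0,0,0]}], "gripper": 15, "force": 30}}

```text
time_s: 3.18
ee_pos: [0.4802, -0.2606, 0.0265]
eef_rot: [2.662, 1.571, -0.694]
force: [-0.7, -1.0, 0.6]
grip_width: 0.0256
```

>>> {"op": "arm_command", "data": {"deltas": [{"translation": [-0.2,0,0],"turn": [0,0,0]},{"translation": [-0.5,0,0],"turn": [0,0,0]},{"translation": [-0.9,0,0],"turn": [0,0,0]},{"translation": [-1.4,0,0],"turn": [0,0,0]},{"translation": [-1.9,0,0],"turn": [0,0,0]},{"translation": [-2.4,0,0],"turn": [0,0,0]},{"translation": [-2.9,0,0],"turn": [0,0,0]},{"translation": [-3.3,0,0],"turn": [0,0,0]},{"translation": [-3.5,0,0],"turn": [0,0,0]},{"translation": [-3.6,0,0],"turn": [0,0,0]},{"translation": [-3.6,0,0],"turn": [0,0,0]},{"translation": [-3.6,0,0],"turn": [0,0,0]}]}}

```text
time_s: 4.18
ee_pos: [0.4799, -0.2603, 0.116]
eef_rot: [-0.408, 1.57, 2.52]
force: [0.2, -0.7, -2.2]
grip_width: 0.0261
```

```bash
python3 - <<'E'
from h import *
a=snap("scene","scene2");b=snap("top","top2")
for n in("scene","top"):
    for t in ("light_window","curing_light"):
        print(n,t,[(np.round(x["at"],1),round(x["score"],2)) for x in models.mark_of(t,n)[:2]])
plan((.480,-.2615,.117),(.2124,.9772))
f=lambda im,x,y,w,h,k:cv2.resize(im[y:y+h,x:x+w],None,fx=k,fy=k,interpolation=cv2.INTER_NEAREST)
cv2.imwrite("pics/z3.png",np.hstack([f(b,315,150,95,135,4),f(a,120,130,90,135,4)])[:,:,::-1])
E
```

```text
scene light_window [(array([136.5, 206.6]), 0.65)]
scene curing_light [(array([145.1, 164.8]), 0.68)]
top light_window [(array([370.2, 183.4]), 0.74)]
top curing_light []
tr [-0.036  0.042 -0.009] turn [-3.5998e+01 -4.0000e-03  1.0000e-02]
tr [-0.036  0.042 -0.009] turn [0.002 0.006 0.003]
[[-0.0, -0.212, -0.977], [0.0, -0.977, 0.212], [-1.0, -0.0, 0.001]] [ 0.48   -0.2604  0.1161] 4.4833 q [-0.564  0.405  1.647  0.     1.09   1.22 ]
```

View pics/z3.png

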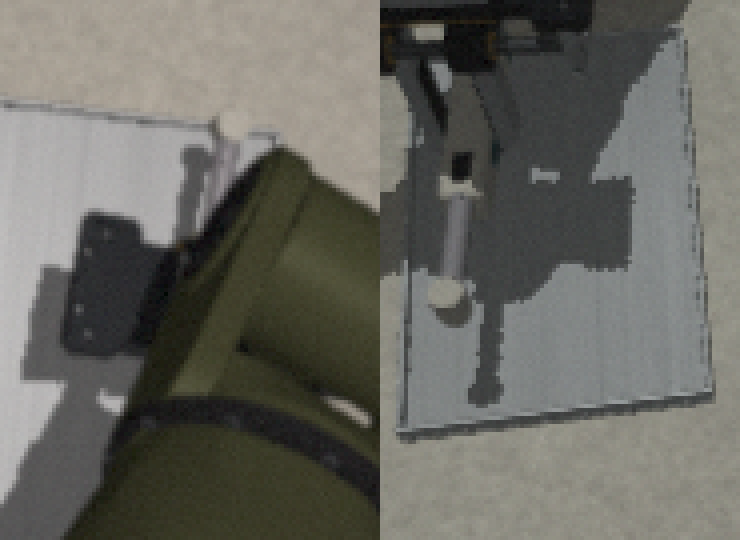

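```bash
python3 - <<'E'
from h import *
for z in(.11,.116,.1225,.13): print(z,np.round(px2w("top",(372,180.5),z),4),np.round(px2w("scene",(136.5,202.7),z),4))
E
```

```text
0.11 [ 0.5929 -0.2854  0.11  ] [ 0.5837 -0.2858  0.11  ]
0.116 [ 0.592  -0.2838  0.116 ] [ 0.5877 -0.2846  0.116 ]
0.1225 [ 0.5909 -0.282   0.1225] [ 0.5919 -0.2834  0.1225]
0.13 [ 0.5897 -0.2801  0.13  ] [ 0.5968 -0.282   0.13  ]
```

>>> {"op": "arm_command", "data": {"deltas": [{"translation": [0,-0.2,0.01],"turn": [0,0,0]},{"translation": [0,-0.6,0.04],"turn": [0,0,0]},{"translation": [0,-1.3,0.08],"turn": [0,0,0]},{"translation": [0,-2.2,0.14],"turn": [0,0,0]},{"translation": [0,-3.2,0.2],"turn": [0,0,0]},{"translation": [0,-4.2,0.26],"turn": [0,0,0]},{"translation": [0,-5.2,0.33],"turn": [0,0,0]},{"translation": [0,-6.2,0.39],"turn": [0,0,0]},{"translation": [0,-7.2,0.45],"turn": [0,0,0]},{"translation": [0,-8.0,0.5],"turn": [0,0,0]},{"translation": [0,-8.6,0.54],"turn": [0,0,0]},{"translation": [0,-9.0,0.57],"turn": [0,0,0]}]}}

```text
time_s: 5.48
ee_pos: [0.5139, -0.0354, 0.1165]
eef_rot: [-1.751, 1.571, 1.178]
force: [0.0, 0.2, -2.8]
grip_width: 0.0255
```

>>> {"op": "arm_command", "data": {"deltas": [{"translation": [0,-0.4,0.03],"turn": [0,0,0]},{"translation": [0,-0.9,0.06],"turn": [0,0,0]},{"translation": [0,-1.4,0.09],"turn": [0,0,0]},{"translation": [0,-1.9,0.12],"turn": [0,0,0]},{"translation": [0,-2.3,0.14],"turn": [0,0,0]},{"translation": [0,-2.6,0.16],"turn": [0,0,0]},{"translation": [0,-2.8,0.17],"turn": [0,0,0]},{"translation": [0,-2.85,0.18],"turn": [0,0,0]},{"translation": [0,-2.85,0.18],"turn": [0,0,0]},{"translation": [0,-2.85,0.18],"turn": [0,0,0]}]}}

```text
time_s: 6.32
ee_pos: [0.5246, 0.0327, 0.1164]
eef_rot: [0.867, 1.571, -2.489]
force: [-0.4, 0.6, -1.9]
grip_width: 0.0262
```

```bash
python3 - <<'E'
from h import *
a=snap("scene","scene3");b=snap("top","top3")
for n in("scene","top"):
    for t in ("light_window",):
        print(n,t,[(np.round(x["at"],1),round(x["score"],2)) for x in models.mark_of(t,n)[:2]])
plan((.5246,.0331,.073),(.2124,.9772))
f=lambda im,x,y,w,h,k:cv2.resize(im[y:y+h,x:x+w],None,fx=k,fy=k,interpolation=cv2.INTER_NEAREST)
cv2.imwrite("pics/z4.png",np.hstack([f(b,200,130,80,90,5),f(a,230,160,80,90,5)])[:,:,::-1])
E
```

```text
scene light_window [(array([277.4, 191.3]), 0.58)]
top light_window [(array([238.1, 164.7]), 0.64)]
tr [ 1.739 -0.018  0.005] turn [ 3.5996e+01 -0.0000e+00  1.0000e-03]
tr [ 1.739 -0.018  0.005] turn [-0.004 -0.    -0.   ]
[[0.0, -0.213, -0.977], [-0.0, -0.977, 0.213], [-1.0, 0.0, -0.0]] [0.5246 0.0326 0.1165] 6.5167 q [-0.008  0.363  1.705 -0.     1.073  1.778]
```

View pics/z4.png

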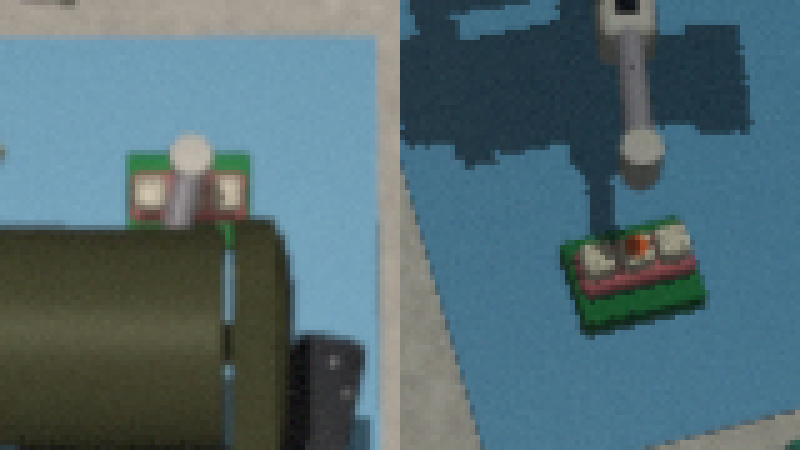

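```bash
python3 - <<'E'
from h import *
for z in(.116,.1225,.13): print(z,np.round(px2w("top",(237.5,160.3),z),4),np.round(px2w("scene",(277.9,188.9),z),4))
E
```

```text
0.116 [0.6371 0.0087 0.116 ] [0.6322 0.0095 0.116 ]
0.1225 [0.6357 0.0087 0.1225] [0.636  0.0079 0.1225]
0.13 [0.6342 0.0086 0.13  ] [0.6404 0.006  0.13  ]
```

The head is centred over the model in both views, and the heights agree at 0.1225 m. I'll correct y by 2 mm, lower it and hold.

>>> {"op": "arm_command", "data": {"deltas": [{"translation": [0,-0.08,0],"turn": [0,0,0]},{"translation": [0.2,-0.08,0.02],"turn": [0,0,0]},{"translation": [0.5,-0.08,0.02],"turn": [0,0,0]},{"translation": [0.8,-0.08,0.02],"turn": [0,0,0]},{"translation": [1.1,-0.08,0.02],"turn": [0,0,0]},{"translation": [1.35,-0.08,0.02],"turn": [0,0,0]},{"translation": [1.55,-0.08,0.02],"turn": [0,0,0]},{"translation": [1.7,-0.08,0.02],"turn": [0,0,0]},{"translation": [1.74,-0.08,0.02],"turn": [0,0,0]},{"translation": [1.74,-0.08,0.02],"turn": [0,0,0]},{"translation": [1.74,-0.08,0.02],"turn": [0,0,0]},{"translation": [1.74,-0.08,0.02],"turn": [0,0,0]}]}}

```text
time_s: 7.52
ee_pos: [0.5248, 0.0351, 0.0733]
eef_rot: [-2.925, 1.57, 0.003]
force: [0.3, 0.7, -1.7]
grip_width: 0.0261
```

```bash
python3 - <<'E'
from h import *
a=snap("scene","scene4");b=snap("top","top4")
o=ctrl.get_obs();print(np.round(o["ee_pos"],4),o["force"],o["time_s"])
f=lambda im,x,y,w,h,k:cv2.resize(im[y:y+h,x:x+w],None,fx=k,fy=k,interpolation=cv2.INTER_NEAREST)
cv2.imwrite("pics/z5.png",np.hstack([f(b,200,130,80,90,5),f(a,230,160,80,90,5)])[:,:,::-1])
E
```

```text
[0.5247 0.0351 0.0732] [-0.40528029 -0.0308614  -2.02168287] 7.6167
```

View pics/z5.png

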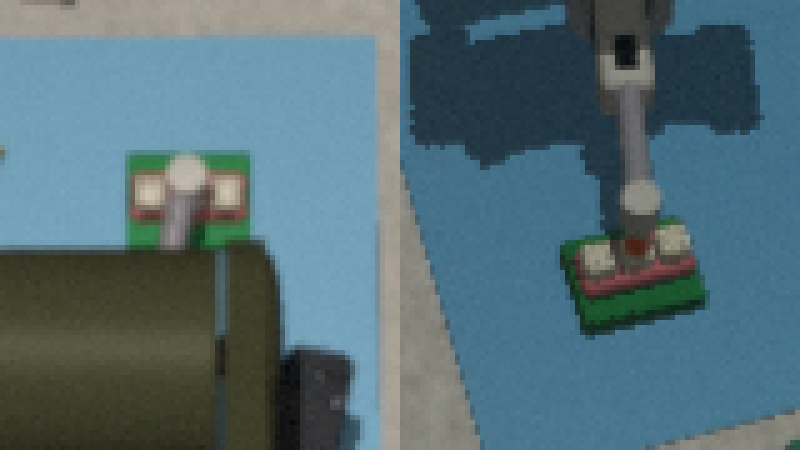

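```bash
python3 - <<'E'
from h import *
for z in(.073,.079,.085): print(z,np.round(px2w("top",(236.9,164.3),z),4),np.round(px2w("scene",(277.7,198.5),z),4))
E
```

```text
0.073 [0.6367 0.0107 0.073 ] [0.6311 0.0123 0.073 ]
0.079 [0.6355 0.0106 0.079 ] [0.6344 0.0109 0.079 ]
0.085 [0.6343 0.0105 0.085 ] [0.6377 0.0094 0.085 ]
```

>>> {"op": "arm_command", "data": {"deltas": [{"translation": [0,0,0],"turn": [0,0,0]},{"translation": [0,0,0],"turn": [0,0,0]},{"translation": [0,0,0],"turn": [0,0,0]},{"translation": [0,0,0],"turn": [0,0,0]},{"translation": [0,0,0],"turn": [0,0,0]},{"translation": [0,0,0],"turn": [0,0,0]},{"translation": [0,0,0],"turn": [0,0,0]},{"translation": [0,0,0],"turn": [0,0,0]},{"translation": [0,0,0],"turn": [0,0,0]},{"translation": [0,0,0],"turn": [0,0,0]},{"translation": [0,0,0],"turn": [0,0,0]},{"translation": [0,0,0],"turn": [0,0,0]}]}}

```text
time_s: 8.62
ee_pos: [0.5246, 0.0351, 0.0729]
eef_rot: [-1.508, 1.571, 1.42]
force: [0.0, -0.5, -1.9]
grip_width: 0.0256
```

>>> {"op": "arm_command", "data": {"deltas": [{"translation": [0,0,0],"turn": [0,0,0]},{"translation": [0,0,0],"turn": [0,0,0]},{"translation": [0,0,0],"turn": [0,0,0]},{"translation": [0,0,0],"turn": [0,0,0]},{"translation": [0,0,0],"turn": [0,0,0]},{"translation": [0,0,0],"turn": [0,0,0]},{"translation": [0,0,0],"turn": [0,0,0]},{"translation": [0,0,0],"turn": [0,0,0]},{"translation": [0,0,0],"turn": [0,0,0]},{"translation": [0,0,0],"turn": [0,0,0]},{"translation": [0,0,0],"turn": [0,0,0]},{"translation": [0,0,0],"turn": [0,0,0]}]}}

```text
time_s: 9.62
ee_pos: [0.5246, 0.035, 0.073]
eef_rot: [0.084, 1.571, 3.012]
force: [-0.5, -0.0, -2.0]
grip_width: 0.0258
```

>>> {"op": "arm_command", "data": {"deltas": [{"translation": [0,0,0],"turn": [0,0,0]},{"translation": [0,0,0],"turn": [0,0,0]},{"translation": [0,0,0],"turn": [0,0,0]},{"translation": [0,0,0],"turn": [0,0,0]},{"translation": [0,0,0],"turn": [0,0,0]},{"translation": [0,0,0],"turn": [0,0,0]},{"translation": [0,0,0],"turn": [0,0,0]},{"translation": [0,0,0],"turn": [0,0,0]},{"translation": [0,0,0],"turn": [0,0,0]},{"translation": [0,0,0],"turn": [0,0,0]},{"translation": [0,0,0],"turn": [0,0,0]},{"translation": [0,0,0],"turn": [0,0,0]}]}}

```text
time_s: 10.62
ee_pos: [0.5246, 0.035, 0.0729]
eef_rot: [-2.97, 1.571, -0.042]
force: [0.7, -0.4, -1.7]
grip_width: 0.0259
```

>>> {"op": "arm_command", "data": {"deltas": [{"translation": [-0.2,0,0],"turn": [0,0,0]},{"translation": [-0.6,0,0],"turn": [0,0,0]},{"translation": [-1.0,0,0],"turn": [0,0,0]},{"translation": [-1.4,0,0],"turn": [0,0,0]},{"translation": [-1.65,0.1,0],"turn": [0,0,0]},{"translation": [-1.74,0.5,-0.03],"turn": [0,0,0]},{"translation": [-1.74,1.2,-0.08],"turn": [0,0,0]},{"translation": [-1.74,2.1,-0.14],"turn": [0,0,0]},{"translation": [-1.74,3.1,-0.2],"turn": [0,0,0]},{"translation": [-1.74,4.1,-0.26],"turn": [0,0,0]},{"translation": [-1.74,5.0,-0.32],"turn": [0,0,0]},{"translation": [-1.74,5.7,-0.37],"turn": [0,0,0]}]}}

```text
time_s: 11.62
ee_pos: [0.5026, -0.1084, 0.1165]
eef_rot: [0.968, 1.571, -2.388]
force: [0.4, -0.4, -1.7]
grip_width: 0.0259
```

>>> {"op": "arm_command", "data": {"deltas": [{"translation": [0,0.7,-0.05],"turn": [0,0,0]},{"translation": [0,1.5,-0.1],"turn": [0,0,0]},{"translation": [0,2.4,-0.15],"turn": [0,0,0]},{"translation": [0,3.3,-0.2],"turn": [0,0,0]},{"translation": [0,4.2,-0.27],"turn": [0,0,0]},{"translation": [0,5.0,-0.32],"turn": [0,0,0]},{"translation": [0,5.6,-0.37],"turn": [0,0,0]},{"translation": [0,6.0,-0.39],"turn": [0,0,0]},{"translation": [0,6.2,-0.4],"turn": [0,0,0]},{"translation": [0,6.23,-0.4],"turn": [0,0,0]},{"translation": [0,6.23,-0.4],"turn": [0,0,0]},{"translation": [0,6.23,-0.4],"turn": [0,0,0]}]}}

```text
time_s: 12.62
ee_pos: [0.4802, -0.2599, 0.1164]
eef_rot: [-0.861, 1.571, 2.067]
force: [0.5, 0.1, -1.9]
grip_width: 0.0255
```

```bash
python3 - <<'E'
from h import *
plan((.480,-.2606,.027),(.2124,.9772))
E
```

```text
tr [3.577e+00 3.100e-02 1.000e-03] turn [-3.5991e+01 -3.0000e-03  3.0000e-03]
tr [3.577e+00 3.100e-02 1.000e-03] turn [0.009 0.002 0.002]
[[-0.0, -0.212, -0.977], [0.0, -0.977, 0.212], [-1.0, -0.0, 0.0]] [ 0.4802 -0.2599  0.1164] 12.6167 q [-0.563  0.404  1.647  0.     1.09   1.221]
```

>>> {"op": "arm_command", "data": {"deltas": [{"translation": [0.3,0,0],"turn": [0,0,0]},{"translation": [0.8,0,0],"turn": [0,0,0]},{"translation": [1.4,0,0],"turn": [0,0,0]},{"translation": [1.9,0,0],"turn": [0,0,0]},{"translation": [2.3,0,0],"turn": [0,0,0]},{"translation": [2.65,0,0],"turn": [0,0,0]},{"translation": [2.95,0,0],"turn": [0,0,0]},{"translation": [3.15,0,0],"turn": [0,0,0]},{"translation": [3.3,0,0],"turn": [0,0,0]},{"translation": [3.4,0,0],"turn": [0,0,0]},{"translation": [3.48,0,0],"turn": [0,0,0]},{"translation": [3.48,0,0],"turn": [0,0,0]}]}}

```text
time_s: 13.62
ee_pos: [0.4801, -0.2605, 0.0293]
eef_rot: [0.94, 1.571, -2.415]
force: [0.3, -1.7, -1.4]
grip_width: 0.0259
```

>>> {"op": "arm_command", "data": {"deltas": [{"translation": [0.04,0,0],"turn": [0,0,0]},{"translation": [0.07,0,0],"turn": [0,0,0]},{"translation": [0.1,0,0],"turn": [0,0,0]},{"translation": [0.1,0,0],"turn": [0,0,0]},{"translation": [0.1,0,0],"turn": [0,0,0]},{"translation": [0.1,0,0],"turn": [0,0,0]}]}}

```text
time_s: 14.12
ee_pos: [0.4801, -0.2605, 0.0271]
eef_rot: [2.873, 1.571, -0.483]
force: [-0.3, 0.2, -2.4]
grip_width: 0.0258
```

>>> {"op": "arm_command", "data": {"deltas": [{"translation": [0.02,0,0],"turn": [0,0,0]},{"translation": [0.04,0,0],"turn": [0,0,0]},{"translation": [0.04,0,0],"turn": [0,0,0]},{"translation": [0.04,0,0],"turn": [0,0,0]}]}}

```text
time_s: 14.45
ee_pos: [0.4802, -0.2605, 0.0265]
eef_rot: [2.846, 1.571, -0.51]
force: [-3.6, 1.5, 5.3]
grip_width: 0.0259
```

The force has gone from -2 N to +5 N, so the light is on the floor. I release with a moderate opening.

>>> {"op": "arm_command", "data": {"deltas": [{"translation": [0,0,0],"turn": [0,0,0]},{"translation": [0,0,0],"turn": [0,0,0]},{"translation": [0,0,0],"turn": [0,0,0]},{"translation": [0,0,0],"turn": [0,0,0]},{"translation": [0,0,0],"turn": [0,0,0]},{"translation": [0,0,0],"turn": [0,0,0]},{"translation": [0,0,0],"turn": [0,0,0]},{"translation": [0,0,0],"turn": [0,0,0]}], "gripper": 70}}

```text
time_s: 15.12
ee_pos: [0.4801, -0.2605, 0.0259]
eef_rot: [-0.406, 1.571, 2.521]
force: [0.6, 0.5, 0.6]
grip_width: 0.0697
```

>>> {"op": "arm_command", "data": {"deltas": [{"translation": [-0.3,0,0],"turn": [0,0,0]},{"translation": [-0.8,0,0],"turn": [0,0,0]},{"translation": [-1.6,0,0],"turn": [0,0,0]},{"translation": [-2.6,0,0],"turn": [0,0,0]},{"translation": [-3.6,0,0],"turn": [0,0,0]},{"translation": [-4.6,0,0],"turn": [0,0,0]},{"translation": [-5.5,0,0],"turn": [0,0,0]},{"translation": [-6,1,2],"turn": [0,0,0]},{"translation": [-6,2,3.5],"turn": [0,0,0]},{"translation": [-6,3,4],"turn": [0,0,0]},{"translation": [-6,3,4],"turn": [0,0,0]},{"translation": [-6,3,4],"turn": [0,0,0]}]}}

```text
time_s: 16.12
ee_pos: [0.3653, -0.3138, 0.1775]
eef_rot: [2.549, 1.569, -0.809]
force: [0.0, -0.6, -0.2]
grip_width: 0.0701
```

```bash
python3 - <<'E'
from h import *
a=snap("scene","scene5");b=snap("top","top5")
o=ctrl.get_obs();print(np.round(o["ee_pos"],4),o["force"],o["time_s"])
f=lambda im,x,y,w,h,k:cv2.resize(im[y:y+h,x:x+w],None,fx=k,fy=k,interpolation=cv2.INTER_NEAREST)
cv2.imwrite("pics/z6.png",np.hstack([f(b,215,150,175,150,2),f(a,120,130,180,150,2)])[:,:,::-1])
for n in("scene","top"): print(n,[(t,np.round(x["at"],1)) for t in("light_window","curing_light","model_green") for x in models.mark_of(t,n)[:1]])
E
```

```text
[ 0.3669 -0.3125  0.1768] [ 0.4528665  -0.33295347 -0.88251616] 16.2167
scene [('light_window', array([152.2, 225.8])), ('curing_light', array([149.1, 190. ])), ('model_green', array([277.2, 215.7]))]
top [('light_window', array([359.5, 186.5])), ('curing_light', array([349.8, 238.2])), ('model_green', array([236.5, 173. ]))]
```

View pics/z6.png

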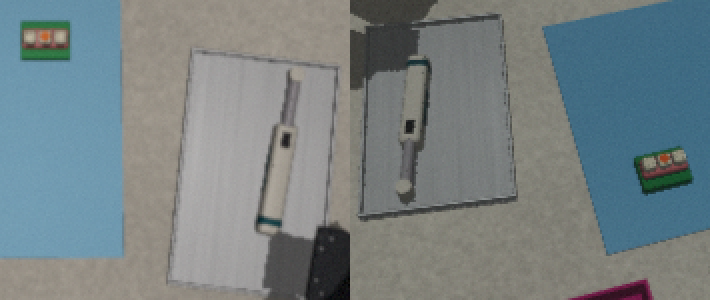

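The light lies flat in the tray with its head at (362,186) in the top view, the green model hasn't moved, and the gripper is clear of everything. I'll hand in.

```bash
python3 -c "
from h import *
print(ctrl.hand_in())"
```

```text
the job is handed in; nothing more can be done
None
```

I picked up the curing light and held it level over the orange filling for about 3 s. I then set it back in the tray, released it, and handed in at about 16 s; the hand-in gave no verdict.

- **Hold:** both cameras put the head about 1 mm sideways from the filling. I estimate 15–17 mm clearance, because I did not measure the mat's thickness. The tool position stayed within about 0.3 mm during the hold.
- **Set-down:** the vertical wrist force rose from about -2 N to +5 N as the light touched the tray floor, then fell to about zero after release.
- **Last pictures:** the light lies flat and right way up near the tray's middle. The green model stands where it was, and the arm is clear of everything.
- **Disagreements:** the networks' marks were a few pixels to about 1.5 cm off, and `model_green` was missed once in the top view. I took positions from edges picked by hand in the pictures, which agreed between the two cameras to a few millimetres.

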